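Tip the tall lantern onto the padded rest

TASK

Tip the tall red lantern over onto its side so that it lies leaning on the blue padded rest, to get at its foot for painting. Push it over and ease it down with the fingers, never pinching, lifting or carrying it, and hold it back all the way so that it lands gently and never drops. Leave the lamp, the paint tin and the cup where they stand, and finish clear of everything.

Things in the scene. Friction and masses are not known exactly. Their poses are not given: they have to be found in the camera images.
- lantern: Tall terracotta lantern, red with green foot and rim, 0.35-0.7 kg, centre of mass about 80 mm up. Foot 64 (x) by 74 mm (y), body 60 x 70, closed flat top at 155 mm, yellow rigid handle above. Origin: centre of the foot's underside; z up to the handle; x points to the rest (within 0.08 rad of the rest's x): the way to tip. Starts upright, 150-170 mm from the rest's origin.
- handle_bar (a point): Middle of the handle's round crossbar, 12 mm thick, along the lantern's y, on its axis 215 mm above the foot. Two legs, 56 mm clear between, carry it; window below the bar 54 mm high. Fingers 30-40 mm apart, pointing down, one on each side of the bar along x, fit at every tilt. Lying on the rest, the bar is about 80 mm above the table, free, 70-85 mm beyond the rest's middle.
- foot_edge (a point): Middle of the foot's lower edge on the rest's side (lantern x = +32 mm, z = 0), the line about which it tips; it stays on the table and does not slide when the bar is pushed. Past about 22 degrees of tilt the lantern falls by itself unless held back; lying on the rest its z axis is about 76 degrees from vertical.
- rest: Padded rest, fixed to the table: a dark wooden base 70 x 160 x 14 mm with a blue bolster, a roll 36 mm thick and 150 mm long, lying along its y with its axis 14 mm above the table. Origin: centre of the underside; x points from the lantern across the roll (the way to tip), z up.
- rest_top (a point): Middle of the top of the blue roll, 32 mm above the table.
- lamp: Small square red oil lamp with green rim, 56 x 56 x 42 mm, loose; origin at the centre of its underside. Leave alone.
- paint_tin: White and red round paint tin, 68 mm across, 78 mm tall, loose; origin at the centre of its underside. Leave alone.
- cup: Green cup, 56 mm across, 55 mm tall, loose; origin at the centre of its underside. Leave alone.
There are look-alikes about, which are no part of the job. Of the things that look like the lantern, take the one that is nearest to the robot's base at the start.

How it is judged:
On the way, in this order (a step that is already met when the one before it is completed fails the run):
1. the lantern is tipped well over towards the rest, its foot edge still on the table (angle between lantern's own z axis and vertical above 0.5 rad and angle between lantern's own x axis and vertical above 2 rad and height (world z) of foot_edge below 0.012 m), for 0.1 s.
2. the lantern lies on the rest (angle between lantern's own z axis and vertical above 1.25 rad and contact force between lantern and rest above 0.3 N), for 0.2 s.
At the end, for the whole second after the job is handed in: The lantern lies at rest on its side (72 to 83 degrees from vertical) across the blue roll, the side that faced the rest downwards, its foot edge on the table, square to the roll within 20 degrees, its handle 20 to 120 mm beyond the roll's middle and within 60 mm of its centre line (all of step 2 and angle between lantern's own z axis and vertical below 1.45 rad and angle between lantern's own x axis and vertical above 2.7 rad and angle between the y axis of lantern and the y axis of rest, either way round below 0.35 rad and height (world z) of foot_edge below 0.012 m and x of handle_bar in the frame of rest between 0.02 and 0.12 m and y of handle_bar in the frame of rest between -0.06 and 0.06 m and linear speed of lantern below 0.02 m/s and angular speed of lantern below 0.1 rad/s); the robot touches nothing.
It fails at once if the lantern drops or topples freely (it turns faster than 3 rad/s) (angular speed of lantern above 3 rad/s).
It fails at once if the lantern is lifted: its tipping edge rises more than 15 mm off the table (height (world z) of foot_edge above 0.015 m).
It fails at once if the lantern is carried or shoved along: its tipping edge moves more than 50 mm (distance of foot_edge from where it was at the start of the episode above 0.05 m).
It fails at once if the lantern is pinched or pushed hard: the fingers bear on it with more than 18 N (contact force between the fingers and lantern above 18 N).
It fails at once if a bystander is moved more than 20 mm or tipped (distance of any of lamp, paint_tin, cup from where it was at the start of the episode above 0.02 m or angle between any of lamp, paint_tin, cup's own z axis and vertical above 0.3 rad).
It also fails if it takes over 51 s, if anything falls off the work surface, if the arm or the gripper's body presses on something with over 40 N, if the wrist force passes 120 N, or if a joint passes its speed limit or range.

ROBOT

A 6-joint arm with a two-finger parallel gripper is mounted at the origin on the work surface. World frame = base frame: x ahead of the robot, y to its left, z up, the work surface at z = 0. Lengths are in m, angles in rad, forces in N, time in s.
With the tool pointing down it reaches from about 0.25 to 0.775 m from the base axis. Payload 4 kg.
Tool frame: the origin (TCP) lies on the centre line of the jaws, within the pads' length; the fingertips stand manip.tcp_to_tips ahead of it and the grasp point (between the pads) lies 8 mm behind it (manip.tcp_to_tips is the distance from the TCP to the fingertips, in m); z points along the fingers, y is the line along which they close (so a half turn about z gives the same grasp; the last joint's range is limited). The gripper opens to 85 mm and grips with 20 to 120 N. Pads are 22 mm wide; open, the fingers measure 114 mm over their backs; the gripper's body (76 mm by 85 mm) begins 54 mm behind the grasp point. The pads swing forward as they close: fully open they stand 13 mm farther back than shut.
Start: joints at [1.104, 0.087, 1.371, -0, 1.684, -0.103], TCP at [0.196, 0.514, 0.242] pointing down, gripper open.
Joint ranges: [-3.1, 3.1], [-0.76, 2.03], [0.27, 2.55], [-1.08, 4.22], [0.17, 2.65], [-2.57, 2.57]. Speed limits (rad/s): [2.79, 2.79, 3.14, 3.14, 3.14, 3.14].

INTERFACE

Orientations are given as a rotation vector (axis times angle).
In Python, from station import manip gives the robot as it stands.
- The arm moves only by the shell command python3 -m inch 'ROWS' [FORCE]. ROWS is a JSON object of lists of equal length, an entry for each row: "slide": the shift along the tool's x, y, z in m, a list of three; "turn": the turn about the tool's z in rad; "jaw": the closure, from 0 (fully open) to 1 (shut). In form: {"slide": [[x, y, z], ...], "turn": [turn, ...], "jaw": [jaw, ...]}. A call has 1 to 8 rows; each row is the pose to reach, as a shift and turn from the pose commanded when the call began, along the tool's axes at that moment; what a row does not reach only later rows make up. A row lasts 1/8 s, in which the tool goes at most 62.5 mm and 10.7 degrees, less where a joint would pass 70% of its speed; a pose out of reach is approached as far as the arm can. A call with a gripper value outside its range is refused whole. The fingers move at their own pace and stop on an object; FORCE is the grip in N (left out, the last holds). Time passes only in rows, so rows that repeat a pose let the fingers close. It gives the time, the measured TCP pose, the force, the opening and the grip force at its end, in the units of the state.
- manip.get_state(): the state, without advancing time (a new reading comes with each control period).
- manip.capture(name): name is "scene" or "top"; returns a dict with "color" (384x512x3 uint8, red, green, blue), "range_z" (384x512 float32, m along the optical axis (not along the pixel's ray), 0 where there is no reading), "fx", "fy", "cx", "cy" (pixels), "R" (3x3) and "t" (3): a world point X has camera coordinates R X + t. Camera axes: x right, y down, z forward; pixel columns grow to the right and rows downward; lengths in m; the calibration is good to about 2 mm. A picture is of the moment at which its call begins.
- manip.job_done(): hands the job in; it is judged then, once.
The state is a dict: "time": time; "q": joint angles; "joint_velocities": joint speeds; "joint_efforts": joint torques, N m; "position": TCP position; "tool_rot": TCP orientation; "contact_force": force on the tool from outside, world axes, zero at the start; "moment": the same for the moment, N m; "opening": finger opening in m; "finger_force": force on a finger pad.
Only numpy, scipy, OpenCV 4.12 (cv2) and the standard library are available. Lean on these libraries where they do the work, as an engineer would, in place of code of your own. Each camera call takes 0.05 s, during which the arm holds its last target. There are 200 camera calls.

## Working session

There is one attempt and no reset: what is moved stays moved. The work goes in short steps, Python scripts to look and compute and a shell command to move; the robot and the scene stay as the last step left them, time stands still between calls to the robot, and variables do not carry over. Pictures are saved under pics/ and viewed, at most 10 in all, crops included, and the job is handed in when it is done.

```bash
ls; mkdir -p pics; python3 - <<'E'
from station import manip
import cv2,numpy as np
print(manip.tcp_to_tips, manip.get_state())
for n in("scene","top"):
    c=manip.capture(n); np.savez(f"{n}0.npz",**c)
    cv2.imwrite(f"pics/{n}0.png",c["color"][:,:,::-1]); print(n,c["fx"],c["R"],c["t"],(c["range_z"]>0).mean())
E
```

```text
pics
0.011 {'time': 0.0, 'q': array([ 1.10392529e+00,  8.79403871e-02,  1.37231119e+00,  3.35500600e-06,
        1.68359626e+00, -1.03054593e-01]), 'joint_velocities': array([ 0.00018325,  0.00020815, -0.00047821, -0.00104205, -0.00148041,
       -0.00072256]), 'joint_efforts': array([ 3.19946957e-04, -3.51876748e+01, -3.13271213e+01, -1.66615264e-04,
        1.08524735e-02,  2.94632319e-07]), 'position': array([0.19547126, 0.51356599, 0.24111821]), 'tool_rot': array([-0.56821878, -3.08912887,  0.00339741]), 'contact_force': array([ 0.28805884, -0.47518078,  0.54746136]), 'moment': array([0.01026482, 0.02470108, 0.06220307]), 'finger_force': 0.0, 'opening': 0.08563408557914903}
scene 357.5556130043323 [[ 0.11683208  0.99304041  0.0148665 ]
 [ 0.56786417 -0.05451407 -0.8213151 ]
 [-0.81478865  0.1043981  -0.57028106]] [-0.13407655 -0.20370371  1.32040208] 0.9958902994791666
top 409.15807846486433 [[ 2.35536620e-02 -9.99721459e-01  1.49329096e-03]
 [-9.96430141e-01 -2.35971924e-02 -8.10564351e-02]
 [ 8.10690950e-02  4.21215753e-04 -9.96708395e-01]] [0.02814538 0.63239846 1.09683512] 0.9961395263671875
```

View pics/scene0.png

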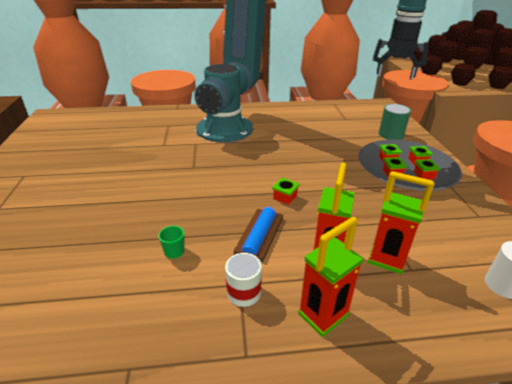

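View pics/top0.png

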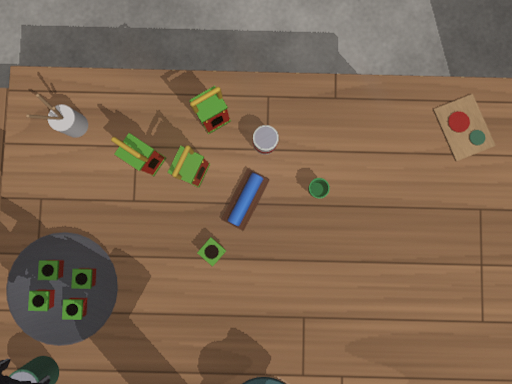

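The scene view shows three lanterns, at about (335,215), (330,285) and (397,235). In the top view they are at (187,165), (140,153) and (212,107). The blue rest is at (245,198), the lamp at (212,251), the tin at (265,138) and the cup at (318,188). The lantern at (187,165) looks nearest the base, so I'll measure it.

```bash
cat > h.py <<'E'
import cv2,numpy as np
def pts(c,m):
    v,u=np.nonzero(m&(c["range_z"]>0)); z=c["range_z"][v,u]
    X=np.c_[(u-c["cx"])/c["fx"]*z,(v-c["cy"])/c["fy"]*z,z]
    return (X-c["t"])@c["R"],u,v
def mask(c,lo,hi):
    return cv2.inRange(cv2.cvtColor(c["color"],cv2.COLOR_RGB2HSV),lo,hi)
def blobs(c,lo,hi,zlo,zhi,amin=25):
    n,l,s,_=cv2.connectedComponentsWithStats(mask(c,lo,hi))
    out=[]
    for i in range(1,n):
        if s[i,4]<amin: continue
        P,u,v=pts(c,l==i); k=(P[:,2]>zlo)&(P[:,2]<zhi)
        if k.sum()>=10: out.append((P[k],u[k].mean(),v[k].mean()))
    return out
def show(name,B):
    for P,u,v in B:
        (x,y),(w,h),_=r=cv2.minAreaRect((P[:,:2]*1000).astype(np.float32))
        b=cv2.boxPoints(r); e=max(b[1]-b[0],b[2]-b[1],key=np.linalg.norm)
        print(name,"px",int(u),int(v),"mean",P.mean(0).round(4),"box c",round(x),round(y),"size",round(w),round(h),"long dir deg",np.degrees(np.arctan2(e[1],e[0])).round(1),"n",len(P),"z",P[:,2].min().round(3),P[:,2].max().round(3))
E
python3 - <<'E'
from h import *
for n in("top","scene"):
    c=dict(np.load(n+"0.npz")); print(n)
    show("yellow",blobs(c,(18,120,100),(32,255,255),.195,.24))
    show("blue",blobs(c,(100,130,80),(125,255,255),.02,.05))
    show("greentop",blobs(c,(40,150,80),(75,255,255),.145,.17))
    show("low green",blobs(c,(40,120,40),(85,255,255),.03,.07))
    if n=="top": show("tin",[b for b in blobs(c,(0,0,110),(180,70,255),.065,.09)])
E
```

```text
top
yellow px 204 96 mean [0.8088 0.1607 0.2177] box c 810 161 size 12 78 long dir deg -58.3 n 190 z 0.197 0.224
yellow px 126 147 mean [0.6851 0.3355 0.2186] box c 687 338 size 78 11 long dir deg 58.1 n 176 z 0.195 0.225
yellow px 180 161 mean [0.6567 0.2108 0.2185] box c 658 211 size 11 78 long dir deg -23.6 n 186 z 0.196 0.224
blue px 244 199 mean [0.5815 0.0663 0.0285] box c 582 66 size 33 147 long dir deg -25.9 n 635 z 0.02 0.036
greentop px 130 143 mean [0.7068 0.3454 0.1548] box c 705 344 size 42 17 long dir deg 52.5 n 68 z 0.151 0.158
low green px 318 185 mean [ 0.6221 -0.1302  0.0528] box c 617 -130 size 45 51 long dir deg -88.1 n 48 z 0.033 0.059
low green px 211 251 mean [0.4396 0.1525 0.0412] box c 440 153 size 55 55 long dir deg 50.6 n 292 z 0.034 0.046
low green px 48 269 mean [0.3816 0.5805 0.0473] box c 382 582 size 48 52 long dir deg -88.5 n 279 z 0.039 0.054
low green px 81 278 mean [0.3619 0.4908 0.0473] box c 361 492 size 50 51 long dir deg -89.5 n 280 z 0.038 0.052
low green px 38 300 mean [0.3024 0.6006 0.0471] box c 302 603 size 50 53 long dir deg -89.9 n 294 z
[... 1520 characters left out ...]
 deg 65.6 n 252 z 0.03 0.07
low green px 390 148 mean [0.2848 0.5066 0.0474] box c 281 507 size 56 52 long dir deg 1.1 n 142 z 0.041 0.052
low green px 420 150 mean [0.3052 0.5959 0.0472] box c 301 597 size 53 51 long dir deg 0.5 n 146 z 0.04 0.05
low green px 395 162 mean [0.3676 0.487  0.0474] box c 362 488 size 54 50 long dir deg 87.0 n 141 z 0.042 0.051
low green px 427 164 mean [0.387  0.5768 0.0474] box c 382 577 size 51 52 long dir deg -88.9 n 151 z 0.042 0.051
low green px 285 186 mean [0.4449 0.1474 0.042 ] box c 441 148 size 54 57 long dir deg -37.5 n 203 z 0.037 0.045
low green px 171 237 mean [ 0.6163 -0.1344  0.0453] box c 616 -134 size 54 54 long dir deg 77.6 n 455 z 0.03 0.057
```

The target is the lantern whose bar is at (0.660, 0.209, 0.216): 0.69 m from the base against 0.77 and 0.83 for the others. It is 163 mm from the rest, which fits the 150–170 mm given. Next I'll work out the approach in tool axes.

```bash
cat > g.py <<'E'
from station import manip
import numpy as np
from scipy.spatial.transform import Rotation as Ro
a=np.radians(-113.7); d=np.array([np.cos(a),np.sin(a),0]); bar0=np.array([.6595,.2085,.215]); piv=bar0+.032*d; piv[2]=0
def bar(th):
    p=th-np.arctan2(.032,.215); R=np.hypot(.032,.215); return piv+R*np.sin(p)*d+[0,0,R*np.cos(p)]
def to(X):
    s=manip.get_state(); R=Ro.from_rotvec(s["tool_rot"]).as_matrix(); return R.T@(np.array(X)-s["position"])
def st():
    s=manip.get_state(); R=Ro.from_rotvec(s["tool_rot"]).as_matrix()
    print("t",round(s["time"],2),"pos",s["position"].round(4),"F",s["contact_force"].round(1),"open",round(s["opening"],4),"q",s["q"].round(2)); return R
E
python3 - <<'E'
from g import *
R=st(); print(R.round(3)); y=R.T@d; print("d in tool",y.round(3))
for sg in(1,-1): print("turn",np.arctan2(-sg*y[0],sg*y[1]))
print("slide to above bar",to(bar0+[0,0,.10]), "up only", to([.196,.514,.315]))
E
```

```text
t 0.1 pos [0.1955 0.5136 0.2412] F [ 0.1 -0.5 -0.1] open 0.0857 q [ 1.1   0.09  1.37 -0.    1.68 -0.1 ]
[[-0.935  0.356 -0.001]
 [ 0.356  0.935 -0.002]
 [ 0.    -0.002 -1.   ]]
d in tool [ 0.05  -0.999  0.002]
turn -3.091726654444582
turn 0.04986599914521098
slide to above bar [-0.54216866 -0.12021045 -0.07362296] up only [-0.00030136  0.00038101 -0.07377998]
```

```bash
python3 -m inch '{"slide":[[0,0,-0.04],[-0.03,0,-0.074],[-0.08,-0.015,-0.074],[-0.13,-0.03,-0.074],[-0.18,-0.04,-0.074],[-0.23,-0.05,-0.074],[-0.28,-0.06,-0.074],[-0.33,-0.07,-0.074]],"turn":[0,0.05,0.05,0.05,0.05,0.05,0.05,0.05],"jaw":[0.3,0.62,0.62,0.62,0.62,0.62,0.62,0.62]}' 20; python3 - <<'E'
from g import *
R=st(); y=R.T@d; print("turn",np.arctan2(y[0],-y[1]), to(bar0+[0,0,.10]))
E
```

```text
time: 1.1
position: [0.4803, 0.3301, 0.3157]
tool_rot: [-0.645, -3.074, 0.001]
contact_force: [0.5, 0.3, -0.4]
opening: 0.0322
finger_force: 0.0
t 1.1 pos [0.4803 0.3301 0.3157] F [ 0.5  0.3 -0.4] open 0.0322 q [ 0.5   0.16  1.15  0.    1.84 -0.65]
turn -0.00017220951491160374 [-0.21292625 -0.03924788  0.00050869]
```

```bash
python3 -m inch '{"slide":[[-0.05,-0.01,0],[-0.1,-0.02,0],[-0.15,-0.03,0],[-0.19,-0.04,0],[-0.21,-0.04,0],[-0.21,-0.04,0],[-0.21,-0.04,0]],"turn":[0,0,0,0,0,0,0],"jaw":[0.62,0.62,0.62,0.62,0.62,0.62,0.62]}'; python3 - <<'E'
from g import *
R=st(); y=R.T@d; print("turn",np.arctan2(y[0],-y[1]), to(bar0+[0,0,.10]))
E
```

```text
time: 1.98
position: [0.6547, 0.2107, 0.316]
tool_rot: [-0.644, -3.074, 0.0]
contact_force: [0.0, 0.0, -0.5]
opening: 0.0324
finger_force: 0.0
t 1.98 pos [0.6547 0.2107 0.316 ] F [ 0.   0.  -0.5] open 0.0324 q [ 0.23  0.41  0.83  0.    1.9  -0.93]
turn 0.0005740452134887114 [-5.24834524e-03 -8.06924158e-05  9.75993872e-04]
```

```bash
python3 -m inch '{"slide":[[-0.005,0,0.03],[-0.005,0,0.055],[-0.005,0,0.065],[-0.005,0,0.065]],"turn":[0,0,0,0],"jaw":[0.62,0.62,0.62,0.62]}'; python3 - <<'E'
from g import *; from h import *
st(); c=manip.capture("scene"); im=c["color"][100:280,260:450,::-1]; cv2.imwrite("pics/s1.png",cv2.resize(im,None,fx=4,fy=4,interpolation=cv2.INTER_CUBIC)[:600])
E
```

```text
time: 2.48
position: [0.6591, 0.2088, 0.2511]
tool_rot: [-0.643, -3.074, 0.0]
contact_force: [0.0, -0.7, -0.7]
opening: 0.0326
finger_force: 0.0
t 2.48 pos [0.6591 0.2088 0.2511] F [ 0.  -0.7 -0.7] open 0.0326 q [ 0.22  0.41  0.96  0.    1.77 -0.93]
```

View pics/s1.png

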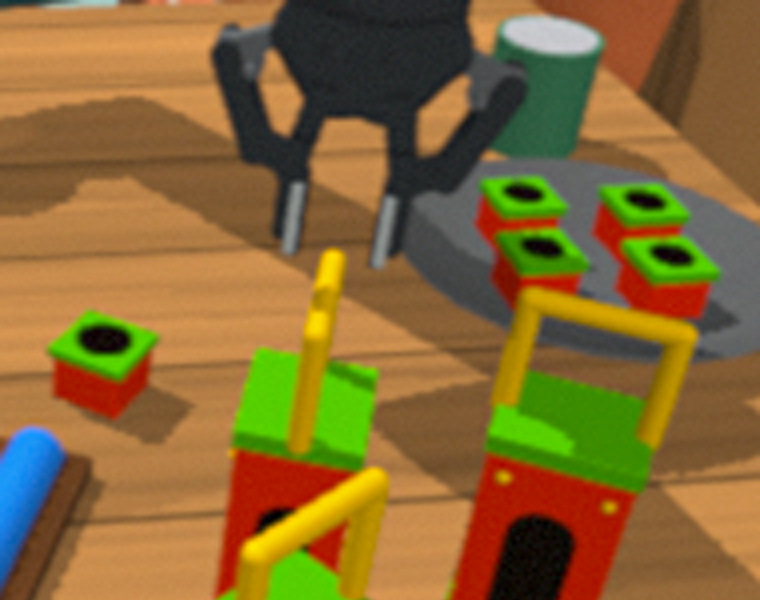

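The crop shows the fingertips at (290,250) and (380,262), straddling the line of the target's yellow bar, which runs (330,255)–(318,315). The fit along the tip direction is good, so I'll go down.

```bash
python3 -m inch '{"slide":[[0,0,0.015],[0,0,0.03],[0,0,0.042],[0,0,0.047],[0,0,0.047]],"turn":[0,0,0,0,0],"jaw":[0.62,0.62,0.62,0.62,0.62]}'; python3 - <<'E'
from g import *
st(); b0=bar(0); print(-piv)
for th in range(0,80,4):
    b=bar(np.radians(th)); print(th,((b-b0)@d*1000).round(1),((b-b0)[2]*1000).round(1))
E
```

```text
time: 3.15
position: [0.6598, 0.208, 0.2035]
tool_rot: [-0.645, -3.073, 0.001]
contact_force: [0.4, 0.0, 0.5]
opening: 0.0325
finger_force: 0.0
t 3.15 pos [0.6598 0.208  0.2035] F [0.4 0.  0.5] open 0.0325 q [ 0.22  0.42  1.04  0.    1.68 -0.93]
[-0.64663767 -0.1791988  -0.        ]
0 0.0 0.0
4 15.1 1.7
8 30.2 2.4
12 45.4 2.0
16 60.5 0.5
20 75.5 -2.0
24 90.2 -5.6
28 104.7 -10.1
32 118.8 -15.7
36 132.5 -22.3
40 145.7 -29.7
44 158.3 -38.1
48 170.4 -47.4
52 181.7 -57.4
56 192.3 -68.2
60 202.2 -79.8
64 211.2 -92.0
68 219.4 -104.8
72 226.6 -118.1
76 232.9 -131.9
```

Clean entry with no contact force. Now I'll push gently along the tip direction, which is −y in tool axes.

```bash
python3 -m inch '{"slide":[[0,-0.004,0],[0,-0.008,0],[0,-0.012,0],[0,-0.016,0],[0,-0.02,0],[0,-0.024,0],[0,-0.028,0],[0,-0.032,-0.001]],"turn":[0,0,0,0,0,0,0,0],"jaw":[0.62,0.62,0.62,0.62,0.62,0.62,0.62,0.62]}'; python3 - <<'E'
from g import *; from h import *
st(); show("y",blobs(manip.capture("top"),(18,120,100),(32,255,255),.15,.24)); show("y",blobs(manip.capture("scene"),(18,120,100),(32,255,255),.15,.24))
E
```

```text
time: 4.15
position: [0.6468, 0.1785, 0.2049]
tool_rot: [-0.645, -3.074, 0.001]
contact_force: [-0.1, -0.1, -0.6]
opening: 0.032
finger_force: 0.3
t 4.15 pos [0.6468 0.1785 0.2049] F [-0.1 -0.1 -0.6] open 0.032 q [ 0.18  0.37  1.11 -0.    1.67 -0.97]
y px 205 97 mean [0.8095 0.1597 0.2119] box c 819 167 size 33 78 long dir deg -57.8 n 223 z 0.153 0.226
y px 115 140 mean [0.7007 0.3612 0.2184] box c 700 360 size 29 10 long dir deg 53.5 n 51 z 0.188 0.224
y px 183 179 mean [0.6164 0.2041 0.2118] box c 617 205 size 9 7 long dir deg 64.8 n 21 z 0.166 0.224
y px 327 184 mean [0.6692 0.1816 0.2001] box c 654 191 size 39 74 long dir deg -5.6 n 334 z 0.152 0.233
y px 409 186 mean [0.6903 0.334  0.199 ] box c 688 333 size 75 39 long dir deg 34.3 n 611 z 0.151 0.222
y px 335 239 mean [0.8151 0.1544 0.1993] box c 798 157 size 57 83 long dir deg -75.9 n 714 z 0.151 0.223
```

```bash
python3 -m inch '{"slide":[[0,-0.006,0],[0,-0.012,0],[0,-0.018,0],[0,-0.024,0],[0,-0.029,0],[0,-0.034,0],[0,-0.039,0],[0,-0.043,0.001]],"turn":[0,0,0,0,0,0,0,0],"jaw":[0.62,0.62,0.62,0.62,0.62,0.62,0.62,0.62]}'; python3 -m inch '{"slide":[[0,-0.002,0],[0,-0.004,0.001],[0,-0.006,0.001],[0,-0.008,0.002],[0,-0.01,0.003],[0,-0.012,0.004],[0,-0.014,0.004],[0,-0.016,0.005]],"turn":[0,0,0,0,0,0,0,0],"jaw":[0.62,0.62,0.62,0.62,0.62,0.62,0.62,0.62]}'; python3 - <<'E'
from g import *; from h import *
st(); c=manip.capture("scene"); show("y",blobs(c,(18,120,100),(32,255,255),.14,.24)); im=c["color"][100:280,230:420,::-1]; cv2.imwrite("pics/s2.png",cv2.resize(im,None,fx=3,fy=3,interpolation=cv2.INTER_CUBIC))
E
```

```text
time: 5.25
position: [0.6298, 0.1391, 0.2045]
tool_rot: [0.645, 3.074, 0.0]
contact_force: [-0.3, 0.9, -0.1]
opening: 0.0329
finger_force: 0.1
time: 6.25
position: [0.6234, 0.1247, 0.1994]
tool_rot: [0.645, 3.074, 0.0]
contact_force: [0.0, 1.2, 0.1]
opening: 0.032
finger_force: 0.0
t 6.25 pos [0.6234 0.1247 0.1994] F [0.  1.2 0.1] open 0.032 q [ 0.11  0.29  1.22  0.    1.63 -1.05]
y px 301 182 mean [0.6457 0.1364 0.1915] box c 633 143 size 33 78 long dir deg -22.7 n 351 z 0.149 0.237
y px 408 186 mean [0.6901 0.3337 0.199 ] box c 688 332 size 76 42 long dir deg 33.3 n 609 z 0.152 0.223
y px 335 239 mean [0.8153 0.154  0.1985] box c 803 159 size 46 84 long dir deg -74.3 n 727 z 0.142 0.223
```

View pics/s2.png

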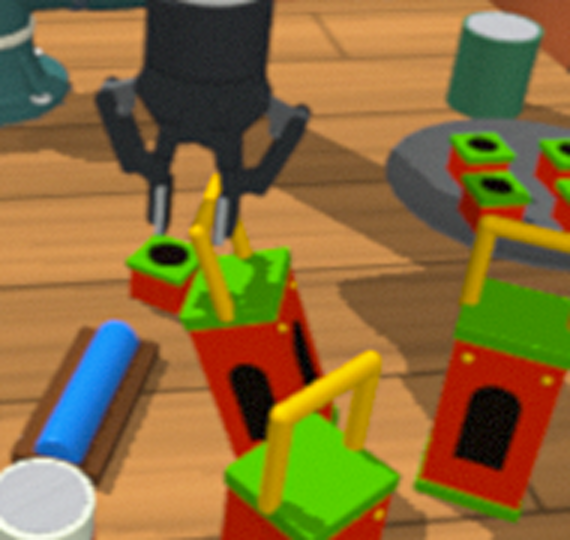

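The crop shows the lantern tilted about 20° towards the rest, with the bar between the fingers and the foot edge down. It is near balance, so I'll creep across.

```bash
python3 -m inch '{"slide":[[0,-0.002,0.001],[0,-0.004,0.002],[0,-0.006,0.003],[0,-0.007,0.004],[0,-0.008,0.005],[0,-0.009,0.005],[0,-0.01,0.006],[0,-0.011,0.006]],"turn":[0,0,0,0,0,0,0,0],"jaw":[0.62,0.62,0.62,0.62,0.62,0.62,0.62,0.62]}'; python3 - <<'E'
from g import *; from h import *
st(); c=manip.capture("scene"); show("y",blobs(c,(18,120,100),(32,255,255),.14,.24)[:1]); P=blobs(c,(18,120,100),(32,255,255),.13,.24)[0][0]; print(((P-bar0)@d*1000).round().astype(int).max(), P[:,2].max())
E
```

```text
time: 7.3
position: [0.6189, 0.1147, 0.1932]
tool_rot: [-0.645, -3.074, -0.0]
contact_force: [-0.2, -0.2, -0.1]
opening: 0.0325
finger_force: 0.1
t 7.3 pos [0.6189 0.1147 0.1932] F [-0.2 -0.2 -0.1] open 0.0325 q [ 0.09  0.28  1.25  0.    1.62 -1.06]
y px 286 180 mean [0.6297 0.1101 0.1884] box c 621 110 size 40 83 long dir deg -9.2 n 383 z 0.142 0.21
124 0.2098771441489175
```

The bar now rests on the front finger at about 30° of tilt, matching the predicted arc. I'll ease it down along that arc at 2° per row.

```bash
python3 -m inch '{"slide":[[0,-0.006,0.005],[0,-0.013,0.009],[0,-0.02,0.012],[0,-0.027,0.016],[0,-0.033,0.019],[0,-0.04,0.024],[0,-0.046,0.028],[0,-0.052,0.032]],"turn":[0,0,0,0,0,0,0,0],"jaw":[0.62,0.62,0.62,0.62,0.62,0.62,0.62,0.62]}'; python3 - <<'E'
from g import *; from h import *
st(); c=manip.capture("scene"); P=blobs(c,(18,120,100),(32,255,255),.08,.24)[0][0]; k=P[P[:,2]>P[:,2].max()-.012]; print(((P-bar0)@d).max(), P[:,2].max(),k.mean(0), (k.mean(0)-bar0)@d,(manip.get_state()["position"]-bar0)@d)
E
```

```text
time: 8.35
position: [0.5978, 0.0668, 0.1609]
tool_rot: [-0.645, -3.074, -0.0]
contact_force: [-0.6, -0.1, -0.2]
opening: 0.0326
finger_force: 0.4
t 8.35 pos [0.5978 0.0668 0.1609] F [-0.6 -0.1 -0.2] open 0.0326 q [ 0.02  0.23  1.37  0.    1.54 -1.14]
0.17071897408234116 0.20464441597352878 [0.61625859 0.07753877 0.19973842] 0.13729708498494148 0.15549349463170925
```

```bash
python3 - <<'E'
from h import *; from station import manip
c=manip.capture("scene"); im=c["color"][100:280,220:410,::-1]; cv2.imwrite("pics/s3.png",cv2.resize(im,None,fx=3,fy=3,interpolation=cv2.INTER_CUBIC))
E
```

```text
(no output)
```

View pics/s3.png

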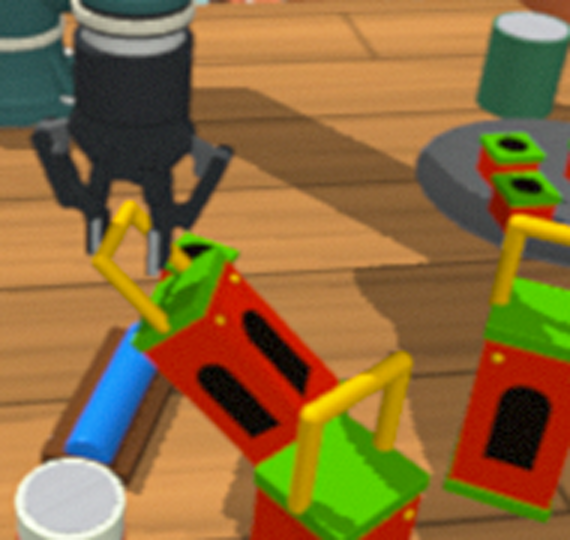

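The crop shows a tilt of about 46°, with the bar at about (113,232) held by the front finger and the lantern heading squarely for the roll. I'll continue along the arc.

```bash
python3 -m inch '{"slide":[[0,-0.005,0.004],[0,-0.011,0.009],[0,-0.017,0.014],[0,-0.022,0.02],[0,-0.027,0.025],[0,-0.032,0.031],[0,-0.037,0.037],[0,-0.041,0.043]],"turn":[0,0,0,0,0,0,0,0],"jaw":[0.62,0.62,0.62,0.62,0.62,0.62,0.62,0.62]}'; python3 - <<'E'
from g import *; from h import *
st(); print((manip.get_state()["position"]-bar0)@d); c=manip.capture("scene"); im=c["color"][120:300,200:390,::-1]; cv2.imwrite("pics/s4.png",cv2.resize(im,None,fx=3,fy=3,interpolation=cv2.INTER_CUBIC))
E
```

```text
time: 9.45
position: [0.5813, 0.0286, 0.1181]
tool_rot: [0.646, 3.074, -0.002]
contact_force: [-2.4, -5.0, 2.7]
opening: 0.0326
finger_force: 2.7
t 9.45 pos [0.5813 0.0286 0.1181] F [-2.4 -5.   2.7] open 0.0326 q [-0.05  0.21  1.48 -0.    1.45 -1.2 ]
0.1961739022202854
```

View pics/s4.png

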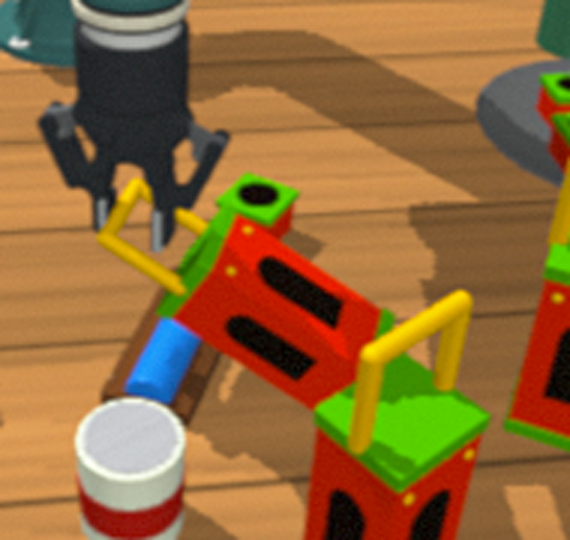

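The crop shows about 62° of tilt, with the front finger at (100,225) holding the bar back at about 6 N. The roll and tin are clear. I'll go slower now and let the downward motion lag slightly.

```bash
python3 -m inch '{"slide":[[0,-0.003,0.003],[0,-0.006,0.007],[0,-0.009,0.012],[0,-0.012,0.016]],"turn":[0,0,0,0],"jaw":[0.62,0.62,0.62,0.62]}'; python3 -m inch '{"slide":[[0,-0.002,0.004],[0,-0.004,0.008],[0,-0.006,0.012],[0,-0.008,0.016]],"turn":[0,0,0,0],"jaw":[0.62,0.62,0.62,0.62]}'; python3 - <<'E'
from g import *; from h import *
st(); print((manip.get_state()["position"]-bar0)@d); c=manip.capture("scene"); im=c["color"][120:300,200:390,::-1]; cv2.imwrite("pics/s5.png",cv2.resize(im,None,fx=3,fy=3,interpolation=cv2.INTER_CUBIC))
E
```

```text
time: 10.0
position: [0.5766, 0.0186, 0.1017]
tool_rot: [-0.645, -3.074, -0.001]
contact_force: [-0.6, -1.4, -0.6]
opening: 0.0328
finger_force: 1.2
time: 10.5
position: [0.5734, 0.0108, 0.0861]
tool_rot: [-0.646, -3.075, 0.001]
contact_force: [-1.7, -4.8, 0.5]
opening: 0.0325
finger_force: 2.3
t 10.5 pos [0.5734 0.0108 0.0861] F [-1.7 -4.8  0.5] open 0.0325 q [-0.08  0.22  1.54 -0.    1.39 -1.24]
0.2155794574984317
```

View pics/s5.png

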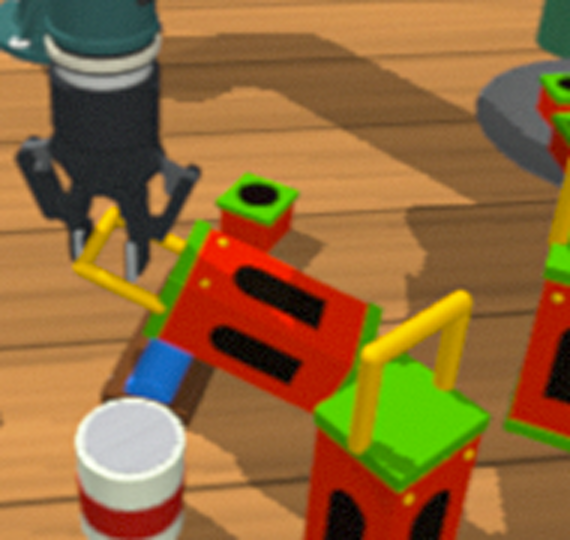

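The crop shows about 71° of tilt, held at about 5 N and just above the roll. Next is the last few degrees, stopping once the force drops away.

```bash
python3 -m inch '{"slide":[[0,-0.001,0.002],[0,-0.003,0.004],[0,-0.004,0.007],[0,-0.006,0.01],[0,-0.007,0.013],[0,-0.007,0.013]],"turn":[0,0,0,0,0,0],"jaw":[0.62,0.62,0.62,0.62,0.62,0.62]}';  python3 -m inch '{"slide":[[0,-0.001,0.001],[0,-0.003,0.001],[0,-0.004,0.002],[0,-0.006,0.002],[0,-0.007,0.002],[0,-0.008,0.002],[0,-0.008,0.002]],"turn":[0,0,0,0,0,0,0],"jaw":[0.62,0.62,0.62,0.62,0.62,0.62,0.62]}'; python3 - <<'E'
from g import *; from h import *
st(); print((manip.get_state()["position"]-bar0)@d); c=manip.capture("scene"); im=c["color"][120:300,200:390,::-1]; cv2.imwrite("pics/s6.png",cv2.resize(im,None,fx=3,fy=3,interpolation=cv2.INTER_CUBIC))
E
```

```text
time: 11.3
position: [0.5705, 0.005, 0.0728]
tool_rot: [-0.645, -3.074, -0.0]
contact_force: [-0.6, -1.4, -1.1]
opening: 0.0324
finger_force: 0.9
time: 12.18
position: [0.5675, -0.0025, 0.0714]
tool_rot: [0.645, 3.074, 0.0]
contact_force: [0.3, 0.2, -0.6]
opening: 0.0328
finger_force: 0.0
t 12.18 pos [ 0.5675 -0.0025  0.0714] F [ 0.3  0.2 -0.6] open 0.0328 q [-0.1   0.22  1.57  0.    1.35 -1.26]
0.2301775010518439
```

View pics/s6.png

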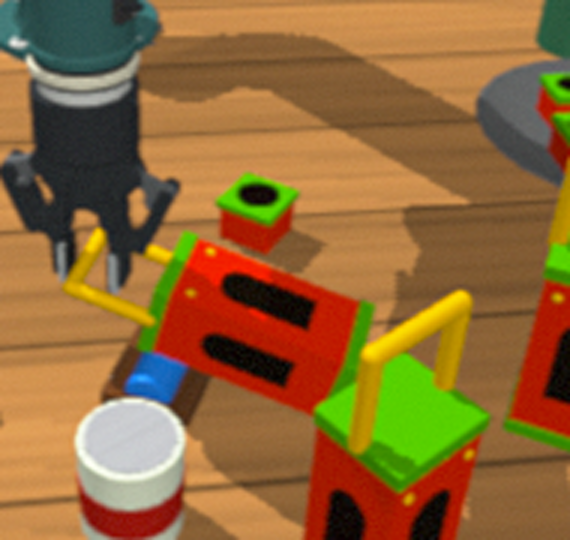

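The crop shows the lantern lying on the roll, with the bar free between the fingers and the force back to zero. I'll withdraw straight up.

```bash
python3 -m inch '{"slide":[[0,0,-0.01],[0,0,-0.025],[0,0,-0.045],[0,0,-0.08],[0,0,-0.13],[0,0,-0.18],[0,0,-0.2],[0,0,-0.2]],"turn":[0,0,0,0,0,0,0,0],"jaw":[0.62,0.62,0.62,0.62,0.62,0.62,0.62,0.62]}'; python3 - <<'E'
from g import *; from h import *
st(); c=manip.capture("scene"); im=c["color"][120:300,160:390,::-1]; cv2.imwrite("pics/s7.png",cv2.resize(im,None,fx=3,fy=3,interpolation=cv2.INTER_CUBIC))
B=[b for b in blobs(c,(18,120,100),(32,255,255),.06,.12)]; show("y",B)
n=np.array([np.cos(np.radians(-115.7)),np.sin(np.radians(-115.7))]); P=B[0][0]
print("rest-x of yellow",np.percentile((P[:,:2]-[.583,.065])@n,[5,50,95])," rest-y", np.percentile((P[:,:2]-[.583,.065])@[-n[1],n[0]],[2,98]))
show("g",blobs(c,(40,120,40),(85,255,255),.03,.06)[-3:])
E
```

```text
time: 13.22
position: [0.5685, -0.0026, 0.2753]
tool_rot: [0.644, 3.068, 0.001]
contact_force: [0.0, 0.1, 0.2]
opening: 0.0321
finger_force: 0.0
t 13.22 pos [ 0.5685 -0.0026  0.2753] F [0.  0.1 0.2] open 0.0321 q [-0.1   0.12  1.27  0.    1.74 -1.26]
y px 236 210 mean [0.5805 0.0115 0.0783] box c 578 19 size 73 81 long dir deg -23.2 n 399 z 0.063 0.097
rest-x of yellow [0.01198539 0.05243325 0.07499816]  rest-y [-0.02307349  0.05364976]
g px 314 246 mean [0.6807 0.1677 0.0484] box c 681 167 size 14 4 long dir deg 55.5 n 31 z 0.034 0.059
g px 171 237 mean [ 0.6164 -0.1345  0.0452] box c 616 -135 size 55 54 long dir deg 34.8 n 463 z 0.03 0.058
g px 248 232 mean [0.6219 0.0338 0.0475] box c 622 33 size 12 4 long dir deg 60.1 n 34 z 0.036 0.059
```

View pics/s7.png

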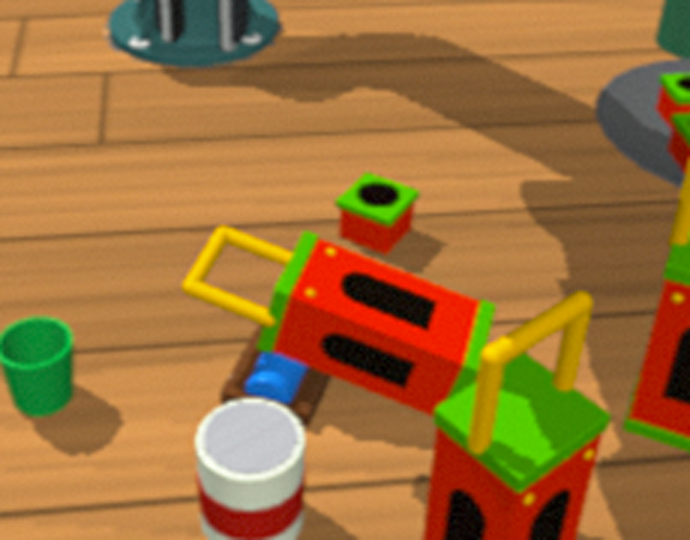

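The picture shows the lantern lying squarely across the roll, with its handle at (200,260) about 72 mm beyond the roll's middle. The lamp, tin and cup are unmoved and the arm is clear, so I'm handing in.

```bash
python3 -c "
from station import manip
print(manip.job_done())"
```

```text
the job is handed in; nothing more can be done
None
```

I tipped the lantern over and eased it down onto the blue rest, where it lies squarely across the roll with the arm clear and the lamp, tin and cup not visibly moved; the job is handed in at about 13 s, and no verdict was returned.

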